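Cover the cheese grinder and hold it at pulse

ROBOT

A 6-joint arm with a two-finger parallel gripper is mounted at the origin on the work surface. World frame = base frame: x ahead of the robot, y to its left, z up, the work surface at z = 0. Lengths are in m, angles in rad, forces in N, time in s.
With the tool pointing down it reaches from about 0.35 to 0.975 m from the base axis. Payload 4.9 kg.
Tool frame: the origin (TCP) lies between the finger pads; the fingertips stand 19 mm ahead of it and the grasp point (between the pads) is the TCP; z points along the fingers, y is the line along which they close (so a half turn about z gives the same grasp; the last joint's range is limited). The gripper opens to 85 mm and grips with 20 to 120 N. Pads are 22 mm wide; open, the fingers measure 114 mm over their backs; the gripper's body (76 mm by 85 mm) begins 54 mm behind the grasp point. The pads swing forward as they close: fully open they stand 13 mm farther back than shut.
Start: joints at [1.086, 0.053, 1.613, -0, 1.476, -0.119], TCP at [0.224, 0.584, 0.25] pointing down, gripper open.
Joint ranges: [-3.01, 3.01], [-1.01, 2.22], [0.06, 2.58], [-1.02, 4.17], [0.09, 2.62], [-3.14, 3.14]. Speed limits (rad/s): [2.57, 2.57, 3.14, 3.14, 3.14, 3.14].

INTERFACE

Orientations are given as a rotation vector (axis times angle).
In Python, from station import ctrl gives the robot as it stands. The module is installed in compiled form; this text tells all that it offers.
- The arm moves only by the tool servo_tool, never from a script. Its argument "increments" is a list that holds one entry, the list of rows, each a list of 5 numbers: the finger opening in cm, from 0 to 8.54, then the shift along the tool's x, y, z in cm, then the turn about the tool's z in degrees. A call has 1 to 5 rows; each row is the pose to reach, as a shift and turn from the pose commanded when the call began, along the tool's axes at that moment; what a row does not reach only later rows make up. A row lasts 1/10 s, in which the tool goes at most 50 mm and 8.59 degrees, less where a joint would pass 70% of its speed; a pose out of reach is approached as far as the arm can. A call with a gripper value outside its range is refused whole. The fingers move at their own pace and stop on an object; "newtons" is the grip in N (left out, the last holds). Time passes only in rows, so rows that repeat a pose let the fingers close. It gives the time, the measured TCP pose, the force, the opening and the grip force at its end, in the units of the state.
- ctrl.get_obs(): the state, without advancing time (a new reading comes with each control period).
- ctrl.get_image(name): name is "scene" or "top"; returns a dict with "img" (480x640x3 uint8, red, green, blue), "fx", "fy", "cx", "cy" (pixels), "k1" (the pictures are not rectified: a ray, as slopes to the right and down, at radius r is drawn at 1 + k1 r^2 times it, then the intrinsics apply), "rvec" (rotation vector, rad) and "tvec" (3), from world to camera coordinates, as OpenCV has them. Camera axes: x right, y down, z forward; pixel columns grow to the right and rows downward; lengths in m; the calibration is good to about 2 mm. A picture is of the moment at which its call begins. There is no depth.
- ctrl.finish_job(): hands the job in; it is judged then, once.
The state is a dict: "t": time; "q": joint angles; "dq": joint speeds; "effort": joint torques, N m; "tool_pos": TCP position; "tool_rot": TCP orientation; "contact_force": force on the tool from outside, world axes, zero at the start; "wrist_torque": the same for the moment, N m; "opening": finger opening in m; "grip_force": force on a finger pad.
Only numpy, scipy, OpenCV 4.12 (cv2) and the standard library are available. Lean on these libraries where they do the work, as an engineer would, in place of code of your own. Each camera call takes 0.05 s, during which the arm holds its last target. There are 200 camera calls.

TASK

Press the grinder's red brake pedal all the way down to its stop, keeping it there for about half a second, so that the blade is stopped. Then pick up the orange cover by its black bar, seat it fully in the grinder's mouth with its lugs in the two slots, and turn it clockwise (seen from above) against the spring until the bar points at the green marks, well short of the red lock marks; finish while still gripping the cover and holding it there. Leave the bowl, the ramekin and the rolling pin where they are.

Things in the scene. Friction and masses are not known exactly. Their poses are not given: they have to be found in the camera images.
- grinder: hard-cheese grinder fixed on the counter: round white housing, 140 mm across at the foot, 124 mm at the top, 100 mm high. Origin: centre of its underside; z up. The pedal sticks out to its -x side. On the top rim (radius 47 to 61 mm), on both sides: blue marks beyond the two slots (+x and -x), green marks 0.60 rad (34 degrees) clockwise of them, red marks 1.20 rad (69 degrees) clockwise
- mouth (a point): point on the grinder's axis at the top face of its steel mouth flange, 100 mm above the counter; axes as the grinder's. The flange is 10 mm thick, with a round bore 65 mm across and two opposite slots, 20 mm wide and reaching 42 mm from the axis, at the +x and -x sides; below it there is free room for the lugs to turn
- half_mark: fixed to the grinder: origin at the mouth point, its x axis runs along the line through the two green marks (grinder yaw - 0.60 rad)
- switch_ring (a joint): spring ring inside the mouth, pushed by the cover's lugs: 0 at rest, grows as the cover turns clockwise. The lugs meet it about 0.14 rad past the slots, so it reads about the cover's turn minus 0.14: 0.46 at the green marks. From 0.90 it counts as locked (near the red marks; hard stop 1.07). It springs back with 0.04 N m at 0, 0.13 N m at the green marks, whenever let go
- brake_pedal (a joint): hinged spring pedal: 0 up, 0.22 rad at its lower stop. The hinge lies level across the grinder 80 mm inward of the pad's centre and 6 mm lower than the pad's top. It needs about 2 N at the pad to start and about 5 N at the stop, and springs back up when let go
- pedal_pad (a point): centre of the top face of the red pedal pad (46 mm long by 64 mm wide), 152 mm from the grinder's axis on its -x side, 44 mm above the counter when up; it goes 17 mm down to the stop
- cover_grip (a point): centre of the black grip bar of the loose bayonet cover. Axes: x along the bar and the two lugs, z up. The bar is 60 mm long (x), 14 mm thick (y), 32 mm tall, on an orange disc 90 mm across, 8 mm thick, whose top is 16 mm below this point. Seated, the disc's underside rests on the flange and this point lies 24 mm above the mouth point. The cover is the same turned by half a turn
- cover: the same cover, 0.22 kg; origin at the centre of its underside, 46 mm below cover_grip; it stands on its plug. The grey plug under the disc is 60 mm across and 22 mm deep, bevelled 4 mm at the foot. Two steel lugs 12 mm wide stick out of it under the bar's ends to 38 mm from the axis, 2 to 9 mm above the underside
- bowl_mid (a point): white porcelain bowl, 150 mm across, 62 mm high, left alone; point half-way up on its axis
- ramekin_mid (a point): bronze-coloured ramekin, 76 mm across, 45 mm high, left alone; point half-way up on its axis
- rolling_pin_mid (a point): walnut rolling pin, 48 mm thick, 400 mm long along its y axis, left alone; its centre
There are look-alikes about, which are no part of the job. What is shaped like the cover but pink is not meant.

How it is judged:
By the outcome, as a careful person would: the job done as asked, in the order asked, and still so for the second after the job is handed in, while the arm keeps its last pose, push and grip.
It also fails if it takes over 51 s, if anything falls off the work surface, if the arm or the gripper's body presses on something with over 40 N, if the wrist force passes 120 N, or if a joint passes its speed limit or range.

## Working session

There is one attempt and no reset: what is moved stays moved. The work goes in short steps, Python scripts to look and compute and a tool call to move; the robot and the scene stay as the last step left them, time stands still between calls to the robot, and variables do not carry over. Pictures are saved under pics/ and viewed, at most 10 in all, crops included, and the job is handed in when it is done.

Besides the shell and the picture viewer there is one more tool, called after "Emit:" by a JSON object that holds its "method" and its "body", one argument or row to a line. servo_tool: Moves the arm, as the interface text tells. Its arguments: {"type":"object","properties":{"increments":{"type":"array"},"newtons":{"type":"number"}},"required":["increments"]}

```bash
mkdir -p pics
cat > h.py <<'E'
import numpy as np,cv2
from station import ctrl
def grab(n,f):
    d=ctrl.get_image(n); cv2.imwrite('pics/'+f+'.png',d['img'][:,:,::-1]); 
    np.save('pics/'+f+'.npy',d,allow_pickle=True); return d
def load(f): return np.load('pics/'+f+'.npy',allow_pickle=True).item()
def unproj(d,uv,z):
    uv=np.atleast_2d(np.array(uv,float)); m=np.c_[(uv[:,0]-d['cx'])/d['fx'],(uv[:,1]-d['cy'])/d['fy']]
    s=m.copy()
    for _ in range(20): s=m/(1+d['k1']*(s**2).sum(1,keepdims=True))
    R=cv2.Rodrigues(np.array(d['rvec'],float))[0]; c=-R.T@np.array(d['tvec']).ravel()
    r=np.c_[s,np.ones(len(s))]@R
    return c+r*((np.array(z)-c[2])/r[:,2])[:,None]
def proj(d,P):
    R=cv2.Rodrigues(np.array(d['rvec'],float))[0]; p=np.atleast_2d(P)@R.T+np.array(d['tvec']).ravel()
    s=p[:,:2]/p[:,2:]; s=s*(1+d['k1']*(s**2).sum(1,keepdims=True))
    return s*[d['fx'],d['fy']]+[d['cx'],d['cy']]
def st():
    o=ctrl.get_obs(); R=cv2.Rodrigues(np.array(o['tool_rot'],float))[0]; return o,np.array(o['tool_pos']),R
E
python3 - <<'E'
from h import *
a=grab('top','t0');b=grab('scene','s0')
for d in(a,b):print({k:v for k,v in d.items() if k!='img'})
o,p,R=st();print(o['t'],p,R.round(3))
E
```

```text
{'fx': 523.0458698009405, 'fy': 523.0458698009405, 'cx': 317.99015688169567, 'cy': 237.96954911343116, 'k1': -0.12963377150769043, 'rvec': array([ 2.20498045, -1.9990887 ,  0.21453375]), 'tvec': array([-0.01898512,  0.59028822,  1.20600899])}
{'fx': 472.04178973921296, 'fy': 472.04178973921296, 'cx': 311.9398345538597, 'cy': 247.92205948785636, 'k1': -0.0986389394930999, 'rvec': array([ 1.4051495 ,  2.13470544, -0.88109789]), 'tvec': array([ 0.19106336, -0.3429575 ,  1.78960668])}
0.1 [0.22331151 0.58318586 0.24921375] [[-0.934  0.358 -0.001]
 [ 0.358  0.934 -0.002]
 [ 0.    -0.002 -1.   ]]
```

View pics/t0.png

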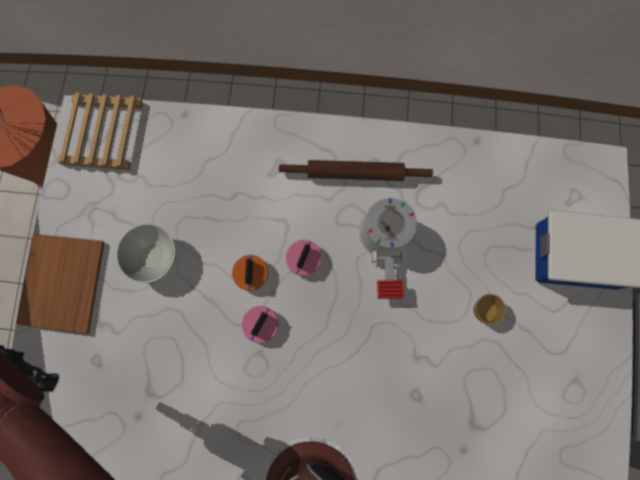

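View pics/s0.png

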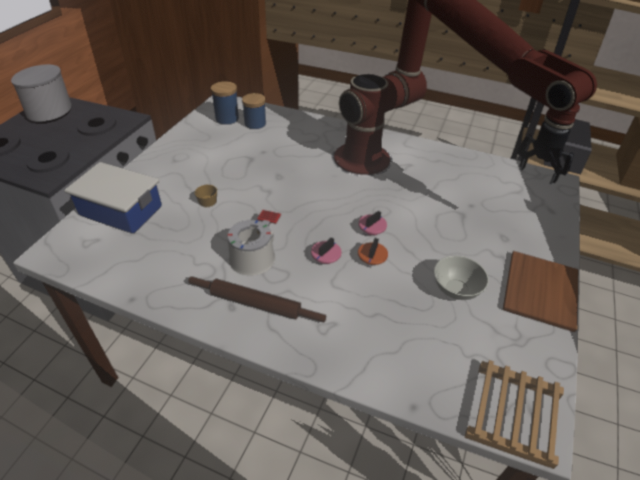

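Run:
```python
from h import *
d=load('t0');im=d['img'];hsv=cv2.cvtColor(im,cv2.COLOR_RGB2HSV)
def blobs(m,x0,x1,y0,y1,z,amin=3):
    mm=np.zeros(m.shape,np.uint8);mm[y0:y1,x0:x1]=m[y0:y1,x0:x1]
    n,l,s,c=cv2.connectedComponentsWithStats(mm)
    for i in range(1,n):
        if s[i,4]>=amin:
            print(s[i,4],c[i].round(1),unproj(d,c[i],[z])[0].round(4))
H,S,V=hsv[...,0].astype(int),hsv[...,1],hsv[...,2]
red=((H<6)|(H>172))&(S>120)&(V>60)
print('pad');blobs(red,365,415,270,310,.044,50)
G=(355,425,190,260)
print('red');blobs(red,*G,.1)
print('green');blobs((H>40)&(H<85)&(S>60),*G,.1)
print('blue');blobs((H>95)&(H<130)&(S>90),*G,.1)
O=(225,275,250,300)
org=(H<14)&(S>150)&(V>100)
print('org');blobs(org,*O,.03,20)
print('bar top');blk=(V<45);blobs(blk,*O,.062,20)
# hull circle of disc
mm=np.zeros(org.shape,np.uint8);mm[250:300,225:275]=org[250:300,225:275]
h=cv2.convexHull(np.argwhere(mm)[:,::-1].astype(np.int32))[:,0]
w=unproj(d,h,[.03]*len(h))
A=np.c_[2*w[:,:2],np.ones(len(w))];s=np.linalg.lstsq(A,(w[:,:2]**2).sum(1),rcond=None)[0]
print('disc',s[:2],np.sqrt(s[2]+s[:2]@s[:2]))
q=np.argwhere(blk[250:300,225:275])[:,::-1]+[225,250];w=unproj(d,q,[.055]*len(q))[:,:2]
e,v=np.linalg.eigh(np.cov(w.T));print('bar',w.mean(0),v[:,1],np.sqrt(e*12))
c1=cv2.resize(im[190:310,340:440],None,fx=4,fy=4,interpolation=2);c2=cv2.resize(im[215:335,210:310],None,fx=4,fy=4,interpolation=2)
cv2.imwrite('pics/c0.png',np.hstack([c1,c2])[:,:,::-1])
```

```text
pad
453 [390.3 289.1] [ 0.4844 -0.1476  0.044 ]
red
8 [411.5 214. ] [ 0.6615 -0.1786  0.1   ]
7 [369.7 230.6] [ 0.6112 -0.082   0.1   ]
green
9 [402.4 204.2] [ 0.6836 -0.1554  0.1   ]
12 [378.8 240.8] [ 0.5885 -0.1051  0.1   ]
blue
8 [389.5 200.5] [ 0.6897 -0.1238  0.1   ]
9 [391.7 244.6] [ 0.5826 -0.1362  0.1   ]
org
321 [240.1 272.2] [0.4918 0.2221 0.03  ]
129 [261.2 266.5] [0.5111 0.172  0.03  ]
bar top
123 [248.9 271.5] [0.4914 0.1961 0.062 ]
disc [0.49400992 0.19825887] 0.04229921367569093
bar [0.49242277 0.19709552] [-0.99722117 -0.07449793] [0.01288427 0.05649285]
```

View pics/c0.png

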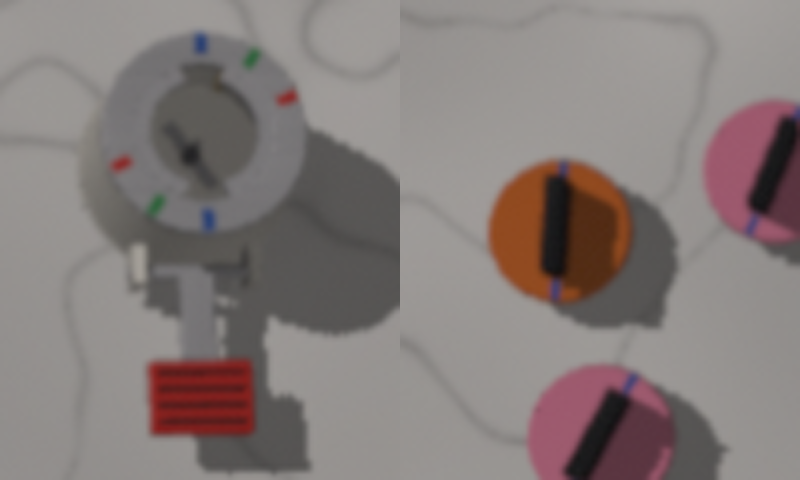

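The crop shows the grinder's slots and marks at (200,44) and (208,220) in blue. The pedal pad is at (200,398), and the orange cover at (560,230) has a nearly vertical bar.

From the marks, the grinder is at (0.636, -0.130) with a yaw of about 6.5°. The pad is at (0.4845, -0.1475), and the cover at about (0.493, 0.197) with its bar at 4.3°. I'll head for the pedal with the gripper closing.

Emit:
{"method": "servo_tool", "body": {
  "increments": [
    [[0, -15.6, -18.2, 1, 0], [0, -15.6, -18.2, 1, 0], [0, -15.6, -18.2, 1, 0], [0, -15.6, -18.2, 1, 0], [0, -15.6, -18.2, 1, 0]]
  ],
  "newtons": 40
}}

```text
t: 0.6
tool_pos: [0.3042, 0.3555, 0.2395]
tool_rot: [-0.572, -3.089, 0.002]
contact_force: [0.7, 0.1, -0.7]
opening: 0.0123
grip_force: 0.0
```

Emit:
{"method": "servo_tool", "body": {
  "increments": [
    [[0, -15.6, -18.2, 1, 0], [0, -15.6, -18.2, 1, 0], [0, -15.6, -18.2, 1, 0], [0, -15.6, -18.2, 1, 0], [0, -15.6, -18.2, 1, 0]]
  ]
}}

```text
t: 1.1
tool_pos: [0.3848, 0.1298, 0.2299]
tool_rot: [0.573, 3.089, -0.0]
contact_force: [1.1, -0.3, -0.4]
opening: -0.0002
grip_force: 0.0
```

Emit:
{"method": "servo_tool", "body": {
  "increments": [
    [[0, -15.6, -18.2, 1, 0], [0, -15.6, -18.2, 1, 0], [0, -15.6, -18.2, 1, 0], [0, -15.6, -18.2, 1, 0], [0, -15.6, -18.2, 1, 0]]
  ]
}}

```text
t: 1.6
tool_pos: [0.4653, -0.0963, 0.2198]
tool_rot: [-0.574, -3.088, 0.0]
contact_force: [-0.2, 0.7, 0.8]
opening: 0.0002
grip_force: 0.0
```

Emit:
{"method": "servo_tool", "body": {
  "increments": [
    [[0, -3.6, -4.1, 4, 0], [0, -3.6, -4.1, 9, 0], [0, -3.6, -4.1, 14, 0], [0, -3.6, -4.1, 15, 0], [0, -3.6, -4.1, 15, 0]]
  ]
}}

```text
t: 2.1
tool_pos: [0.4807, -0.1435, 0.0654]
tool_rot: [-0.571, -3.08, -0.004]
contact_force: [-0.2, -0.4, -0.5]
opening: 0.0001
grip_force: 0.0
```

Emit:
{"method": "servo_tool", "body": {
  "increments": [
    [[0, 0, 0, 0.5, 0], [0, 0, 0, 1.0, 0], [0, 0, 0, 1.4, 0], [0, 0, 0, 1.8, 0], [0, 0, 0, 1.8, 0]]
  ]
}}

```text
t: 2.6
tool_pos: [0.4854, -0.1452, 0.0533]
tool_rot: [0.571, 3.086, -0.001]
contact_force: [0.6, -0.8, 3.6]
opening: -0.0002
grip_force: 1.6
```

Emit:
{"method": "servo_tool", "body": {
  "increments": [
    [[0, 0, 0, 0.3, 0], [0, 0, 0, 0.5, 0], [0, 0, 0, 0.7, 0], [0, 0, 0, 0.8, 0], [0, 0, 0, 0.8, 0]]
  ]
}}

```text
t: 3.1
tool_pos: [0.4856, -0.1452, 0.0463]
tool_rot: [0.571, 3.087, -0.0]
contact_force: [-1.3, 1.8, 13.1]
opening: 0.0
grip_force: 6.4
```

Emit:
{"method": "servo_tool", "body": {
  "increments": [
    [[0, 0, 0, 0.1, 0], [0, 0, 0, 0.2, 0], [0, 0, 0, 0.2, 0], [0, 0, 0, 0.2, 0], [0, 0, 0, 0.2, 0]]
  ]
}}

```text
t: 3.6
tool_pos: [0.4858, -0.1453, 0.0457]
tool_rot: [0.571, 3.087, -0.0]
contact_force: [-6.3, 2.6, 22.1]
opening: -0.0
grip_force: 11.3
```

Emit:
{"method": "servo_tool", "body": {
  "increments": [
    [[0, 0, 0, 0, 0], [0, 0, 0, 0, 0], [0, 0, 0, 0, 0], [0, 0, 0, 0, 0], [0, 0, 0, 0, 0]]
  ]
}}

```text
t: 4.1
tool_pos: [0.4858, -0.1453, 0.0458]
tool_rot: [0.571, 3.087, -0.0]
contact_force: [-4.6, 3.3, 21.9]
opening: -0.0001
grip_force: 11.3
```

Run:
```python
from h import *
d=grab('scene','s1')
cv2.imwrite('pics/s1c.png',cv2.resize(d['img'][170:290,200:360],None,fx=5,fy=5,interpolation=2)[:,:,::-1])
```

```text
(no output)
```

View pics/s1c.png

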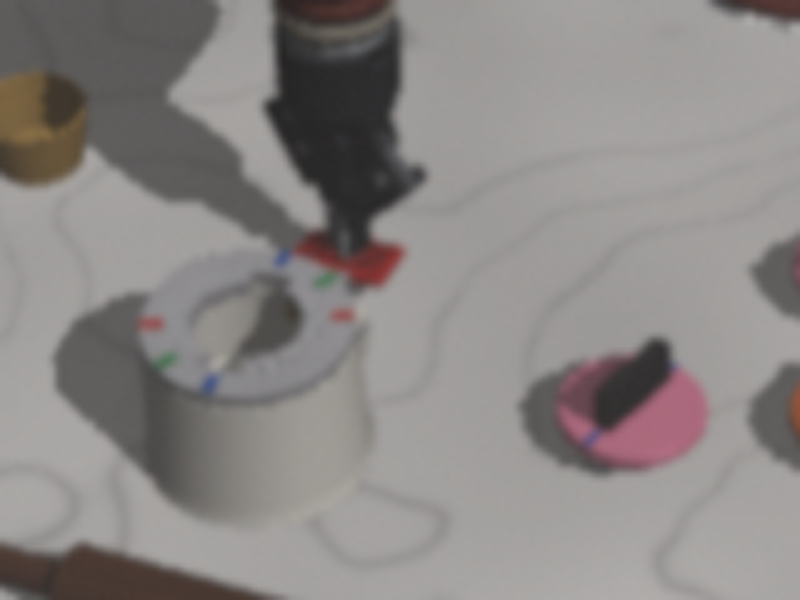

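The picture shows the closed fingertips pressing the red pad at (350,245). It has been held at the stop for over a second with 22 N. Next I'll lift and go to the cover.

Emit:
{"method": "servo_tool", "body": {
  "increments": [
    [[0, 0, 0, -3, 0], [0, 0, 0, -8, 0], [4, 0, 0, -13, 0], [5, 1, 3, -13, -6], [5, 2, 6, -13, -12]]
  ]
}}

```text
t: 4.65
tool_pos: [0.4873, -0.0815, 0.1737]
tool_rot: [0.242, 3.131, -0.001]
contact_force: [0.3, -0.4, -1.1]
opening: 0.0431
grip_force: 0.0
```

Emit:
{"method": "servo_tool", "body": {
  "increments": [
    [[5, 1.8, 4.6, 0, -4], [5, 3.6, 9.2, 0, -8], [5, 5.3, 13.8, 0, -13], [5, 7, 18.4, 0, -13], [5, 7, 18.4, 0, -13]]
  ]
}}

```text
t: 5.15
tool_pos: [0.4438, 0.1154, 0.1706]
tool_rot: [0.123, -3.135, -0.002]
contact_force: [-0.1, -0.6, -0.1]
opening: 0.0497
grip_force: 0.0
```

Run:
```python
from h import *
for f,box in(('t0',(225,275,250,300)),('s0',(350,395,230,270))):
    d=load(f);hsv=cv2.cvtColor(d['img'],cv2.COLOR_RGB2HSV).astype(int);H,S,V=[hsv[...,i] for i in range(3)]
    x0,x1,y0,y1=box
    m=((H<14)&(S>130)&(V>40));q=np.argwhere(m[y0:y1,x0:x1])[:,::-1]+[x0,y0]
    n,l=cv2.connectedComponents(m.astype(np.uint8));keep=[i for i in range(1,n) if (l[y0:y1,x0:x1]==i).sum()>60]
    q=np.array([p for p in q if l[p[1],p[0]] in keep])
    h=cv2.convexHull(q.astype(np.int32))[:,0]
    w=unproj(d,h,[.028]*len(h))[:,:2];(c,r)=cv2.minEnclosingCircle(w.astype(np.float32)*1000)
    print(f,len(q),c,r)
    b=(V<50)&(S<140);q=np.argwhere(b[y0:y1,x0:x1])[:,::-1]+[x0,y0];print('bar',len(q),unproj(d,q.mean(0),[.046]).round(4))
print(st()[1:],ctrl.get_obs()['t'])
```

```text
t0 788 (494.0033874511719, 198.638427734375) 43.42250442504883
bar 121 [[0.4944 0.199  0.046 ]]
s0 271 (498.6998596191406, 197.3999786376953) 42.8502311706543
bar 35 [[0.5044 0.1977 0.046 ]]
(array([0.44378412, 0.11542545, 0.17064359]), array([[-0.99693197, -0.07817076, -0.00399675],
       [-0.07817609,  0.99693885,  0.00119332],
       [ 0.00389124,  0.00150211, -0.9999913 ]])) 5.15
```

Emit:
{"method": "servo_tool", "body": {
  "increments": [
    [[5, -2.9, 4, 0, 0], [5, -5.7, 7.9, 2, 0], [5, -5.7, 7.9, 6, 0], [5, -5.7, 7.9, 9, 0], [5, -5.7, 7.9, 9, 0]]
  ],
  "newtons": 40
}}

```text
t: 5.65
tool_pos: [0.4931, 0.1922, 0.0757]
tool_rot: [0.11, -3.126, 0.005]
contact_force: [-1.6, -0.7, -0.3]
opening: 0.05
grip_force: 0.0
```

Run:
```python
from h import *
print(st()[1:])
d=grab('scene','s2');e=grab('top','t2')
u=proj(d,[.494,.198,.05])[0].astype(int);v=proj(e,[.494,.198,.05])[0].astype(int)
c=[cv2.resize(g['img'][p[1]-50:p[1]+50,p[0]-50:p[0]+50],None,fx=4,fy=4,interpolation=2) for g,p in((d,u),(e,v))]
cv2.imwrite('pics/c2.png',np.hstack(c)[:,:,::-1])
```

```text
(array([0.49305103, 0.1922273 , 0.07573557]), array([[-0.99742729, -0.07046208, -0.01318679],
       [-0.07042125,  0.99751107, -0.00353604],
       [ 0.01340313, -0.00259831, -0.9999068 ]]))
```

View pics/c2.png

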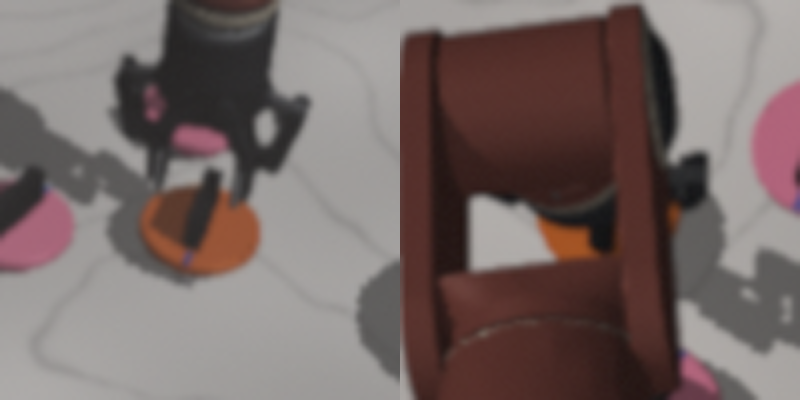

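The left crop shows the open fingers straddling the bar at about (205,210). The arm is still settling.

Emit:
{"method": "servo_tool", "body": {
  "increments": [
    [[5, 0, 0, 1, 0], [5, 0, 0, 2, 0], [5, 0, 0, 2.4, 0], [5, 0, 0, 2.4, 0], [5, 0, 0, 2.4, 0]]
  ]
}}

```text
t: 6.25
tool_pos: [0.498, 0.1939, 0.0585]
tool_rot: [-0.111, 3.139, 0.0]
contact_force: [-0.1, 0.5, -0.4]
opening: 0.05
grip_force: 0.0
```

Emit:
{"method": "servo_tool", "body": {
  "increments": [
    [[5, 0.3, 0.4, 0.3, 0], [5, 0.3, 0.4, 0.5, 0], [3, 0.3, 0.4, 0.5, 0], [1, 0.3, 0.4, 0.5, 0], [0, 0.3, 0.4, 0.5, 0]]
  ],
  "newtons": 60
}}

```text
t: 6.75
tool_pos: [0.4946, 0.1978, 0.0534]
tool_rot: [-0.111, 3.14, 0.0]
contact_force: [-0.4, 0.9, 0.1]
opening: 0.0128
grip_force: 62.6
```

Emit:
{"method": "servo_tool", "body": {
  "increments": [
    [[0, 0, 0, 0, 0], [0, 0, 0, 0, 0], [0, 0, 0, 0, 0]]
  ]
}}

```text
t: 7.05
tool_pos: [0.4946, 0.1978, 0.0534]
tool_rot: [-0.111, 3.14, 0.0]
contact_force: [-0.6, 0.9, 0.9]
opening: 0.0132
grip_force: 62.7
```

Run:
```python
from h import *
o=st();print(o[1:],o[0]['wrist_torque'])
```

```text
(array([0.49460037, 0.19775093, 0.05337554]), array([[-9.97518841e-01, -7.03999667e-02,  8.63095406e-05],
       [-7.03999360e-02,  9.97518796e-01,  3.18501867e-04],
       [-1.08517910e-04,  3.11635427e-04, -9.99999946e-01]])) [ 0.19372251  0.0656105  -0.04663869]
```

Emit:
{"method": "servo_tool", "body": {
  "increments": [
    [[0, 0, 0, -4, 0], [0, 0, 0, -8, 0], [0, 0, 0, -12, 0], [0, 0, 0, -13, 0], [0, -1, -3, -13, 0]]
  ]
}}

```text
t: 7.55
tool_pos: [0.507, 0.1703, 0.1853]
tool_rot: [-0.117, 3.136, 0.003]
contact_force: [0.4, -0.5, -3.2]
opening: 0.0129
grip_force: 62.5
```

Emit:
{"method": "servo_tool", "body": {
  "increments": [
    [[0, -1.2, -3.4, 0, 0], [0, -2.7, -7.6, 0, 0], [0, -4.2, -12, 0, -1], [0, -5.7, -16.4, 0, -2], [0, -7, -20.2, 0, -2.5]]
  ]
}}

```text
t: 8.05
tool_pos: [0.5902, -0.0304, 0.1809]
tool_rot: [0.179, -3.133, -0.0]
contact_force: [0.2, 1.1, -2.6]
opening: 0.0127
grip_force: 62.5
```

Emit:
{"method": "servo_tool", "body": {
  "increments": [
    [[0, -1.5, -4.2, 0, 0], [0, -2.9, -8.2, 0, 0], [0, -3.5, -9.9, 0, 0], [0, -3.5, -9.9, 0, 0], [0, -3.5, -9.9, 0, 0]]
  ]
}}

```text
t: 8.55
tool_pos: [0.6358, -0.122, 0.1814]
tool_rot: [0.179, -3.134, -0.003]
contact_force: [-0.7, -0.1, -2.6]
opening: 0.0128
grip_force: 62.4
```

Run:
```python
from h import *
o,p,R=st();print(o['t'],p,R.round(4),o['opening'])
d=grab('scene','s3')
u=proj(d,p)[0].astype(int)
x0,y0=u-[60,40]
cv2.imwrite('pics/c3.png',cv2.resize(d['img'][y0:y0+110,x0:x0+120],None,fx=5,fy=5,interpolation=2)[:,:,::-1]);print(x0,y0)
```

```text
8.55 [ 0.63579506 -0.12195099  0.18144562] [[-0.9935 -0.1136 -0.0031]
 [-0.1136  0.9935  0.0015]
 [ 0.0029  0.0019 -1.    ]] 0.012760786469263801
190 172
```

View pics/c3.png

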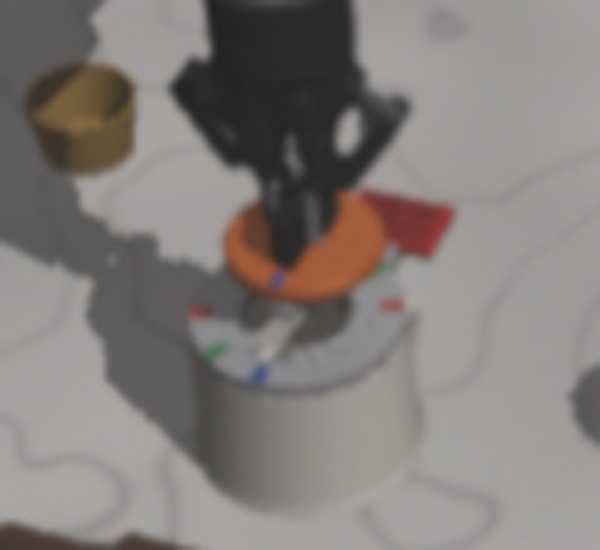

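The cover is held level and square, with its blue mark at (277,278) in line with the slot mark at (262,372). I'll compare these with predicted pixels.

Run:
```python
from h import *
d=load('s3');p,R=st()[1:]
ob=ctrl.get_obs();print(ob['t'],p)
c=p.copy();bx=-R[:,0]
hsv=cv2.cvtColor(d['img'],cv2.COLOR_RGB2HSV).astype(int);H,S,V=[hsv[...,i] for i in range(3)]
def box(m,z=None):
    q=np.argwhere(m[200:240,225:275])[:,::-1]+[225,200];return q.min(0),q.max(0)
m=((H<14)&(S>130)&(V>40));m[:,266:]&=(H[:,266:]>3)
q=np.argwhere(m[205:240,225:272])[:,::-1]+[225,205]
# silhouette of front half
a=np.linspace(0,2*np.pi,200)
def disc(c):
    P=[c+[.045*np.cos(t),.045*np.sin(t),h-.0534] for t in a for h in(.022,.030)];return cv2.convexHull(proj(d,P).astype(np.float32))
real=np.zeros((480,640),np.uint8);cv2.fillPoly(real,[cv2.convexHull(q.astype(np.int32))],1)
best=[]
for dx in np.arange(-.012,.0121,.001):
  for dy in np.arange(-.012,.0121,.001):
    im=np.zeros((960*2,1280*2),np.uint8);cv2.fillPoly(im,[np.round(disc(c+[dx,dy,0])*4+1.5).astype(np.int32)],1)
    im=cv2.resize(im*255,(640,480),interpolation=cv2.INTER_AREA)>127
    best.append(((im!=real).sum(),dx,dy))
best.sort();print([(b[0],round(b[1],3),round(b[2],3)) for b in best[:8]])
print('mark',proj(d,c+.045*bx-[0,0,.0234]),'seen 245.4 227.6')
y=.113;g=np.array([.636,-.13,.1]);e=np.array([np.cos(y),np.sin(y),0])
print('blue',proj(d,g+.054*e))
bl=(H>100)&(H<130)&(S>80);n,l,s,cc=cv2.connectedComponentsWithStats(bl.astype(np.uint8)[215:260,225:290])
print([(s[i,4],(cc[i]+[225,215]).round(1)) for i in range(1,n) if s[i,4]>2])
for cn,mm,an in(('g',(H>40)&(H<85)&(S>60),y-.6),('r',((H<4)|(H>172))&(S>110),y-1.2)):
    n,l,s,cc=cv2.connectedComponentsWithStats(mm.astype(np.uint8)[225:260,220:280]);print(cn,[(s[i,4],(cc[i]+[220,225]).round(1)) for i in range(1,n) if s[i,4]>2],[proj(d,g+k*.054*np.array([np.cos(an),np.sin(an),0]))[0].round(1) for k in(1,-1)])
```

```text
8.6 [ 0.63581247 -0.1214129   0.18182951]
[(np.int64(106), np.float64(-0.002), np.float64(-0.001)), (np.int64(106), np.float64(-0.001), np.float64(-0.001)), (np.int64(106), np.float64(-0.001), np.float64(0.001)), (np.int64(107), np.float64(-0.001), np.float64(0.002)), (np.int64(108), np.float64(-0.002), np.float64(0.0)), (np.int64(108), np.float64(-0.002), np.float64(0.001)), (np.int64(108), np.float64(-0.001), np.float64(0.0)), (np.int64(109), np.float64(-0.002), np.float64(-0.002))]
mark [[244.81367878 229.15195503]] seen 245.4 227.6
blue [[242.61847052 246.07427892]]
[(np.int32(4), array([241.5, 246.5]))]
g [(np.int32(3), array([232.7, 241.7]))] [array([233.8, 241.5]), array([265.5, 225.4])]
r [] [array([230.8, 234.2]), array([269. , 232.4])]
```

Emit:
{"method": "servo_tool", "body": {
  "increments": [
    [[0, 0, -0.9, 0.5, 0], [0, 0, -0.9, 1.5, 0], [0, 0, -0.9, 2.4, 0], [0, 0, -0.9, 2.4, 0], [0, 0, -0.9, 2.4, 0]]
  ]
}}

```text
t: 9.1
tool_pos: [0.6373, -0.131, 0.1584]
tool_rot: [0.18, -3.135, -0.001]
contact_force: [0.3, 0.2, -2.3]
opening: 0.013
grip_force: 62.5
```

Emit:
{"method": "servo_tool", "body": {
  "increments": [
    [[0, 0, 0.1, 0.3, 0], [0, 0, 0.1, 0.6, 0], [0, 0, 0.1, 0.9, 0], [0, 0, 0.1, 1.0, 0], [0, 0, 0.1, 1.0, 0]]
  ]
}}

```text
t: 9.6
tool_pos: [0.6375, -0.1304, 0.149]
tool_rot: [0.179, -3.136, -0.0]
contact_force: [-0.2, 0.0, -2.3]
opening: 0.013
grip_force: 62.5
```

Emit:
{"method": "servo_tool", "body": {
  "increments": [
    [[0, 0, 0, 0.3, 0], [0, 0, 0, 0.6, 0], [0, 0, 0, 0.9, 0], [0, 0, 0, 1.1, 0], [0, 0, 0, 1.1, 0]]
  ]
}}

```text
t: 10.1
tool_pos: [0.6373, -0.1304, 0.1376]
tool_rot: [0.179, -3.135, -0.001]
contact_force: [0.7, -0.5, -2.3]
opening: 0.013
grip_force: 62.5
```

Emit:
{"method": "servo_tool", "body": {
  "increments": [
    [[0, 0, 0, 0.2, 0], [0, 0, 0, 0.4, 0], [0, 0, 0, 0.6, 0], [0, 0, 0, 0.7, 0], [0, 0, 0, 0.7, 0]]
  ]
}}

```text
t: 10.6
tool_pos: [0.6377, -0.1305, 0.1315]
tool_rot: [-0.179, 3.136, -0.0]
contact_force: [0.2, 0.8, -0.3]
opening: 0.0128
grip_force: 62.5
```

Emit:
{"method": "servo_tool", "body": {
  "increments": [
    [[0, 0, 0, 0.1, 0], [0, 0, 0, 0.2, 0], [0, 0, 0, 0.2, 0]]
  ],
  "newtons": 90
}}

```text
t: 10.9
tool_pos: [0.6379, -0.1304, 0.1314]
tool_rot: [-0.179, 3.136, -0.0]
contact_force: [-5.8, 1.7, 7.4]
opening: 0.0123
grip_force: 91.4
```

Emit:
{"method": "servo_tool", "body": {
  "increments": [
    [[0, 0, 0, 0, 4], [0, 0, 0, 0, 8], [0, 0, 0, 0, 12], [0, 0, 0, 0, 16], [0, 0, 0, 0, 17]]
  ]
}}

```text
t: 11.4
tool_pos: [0.6389, -0.1315, 0.1314]
tool_rot: [0.286, 3.125, -0.004]
contact_force: [-0.0, -2.5, 6.7]
opening: 0.0124
grip_force: 91.2
```

Run:
```python
from h import *
o,p,R=st();print(o['t'],p,np.degrees(np.arctan2(R[1,1],R[0,1])),R[2],o['contact_force'],o['wrist_torque'],o['opening'])
```

```text
11.4 [ 0.63892462 -0.13146487  0.13141154] 79.53428225275735 [-0.00379873 -0.00189789 -0.99999098] [-0.01842064 -2.48943183  6.73720369] [-0.34880782  0.22970527  0.29417392] 0.012431745455302118
```

Emit:
{"method": "servo_tool", "body": {
  "increments": [
    [[0, 0, 0, 0, 4], [0, 0, 0, 0, 8], [0, 0, 0, 0, 12], [0, 0, 0, 0, 16], [0, 0, 0, 0, 17.5]]
  ]
}}

```text
t: 11.9
tool_pos: [0.6386, -0.132, 0.1314]
tool_rot: [0.758, 3.045, -0.004]
contact_force: [-0.8, -3.9, 5.9]
opening: 0.0124
grip_force: 91.3
```

Emit:
{"method": "servo_tool", "body": {
  "increments": [
    [[0, 0, 0, 0, 0], [0, 0, 0, 0, 0], [0, 0, 0, 0, 0]]
  ]
}}

```text
t: 12.2
tool_pos: [0.6386, -0.132, 0.1314]
tool_rot: [0.757, 3.046, -0.004]
contact_force: [-1.8, -4.1, 6.0]
opening: 0.0125
grip_force: 91.3
```

Run:
```python
from h import *
o,p,R=st();print(o['t'],p,np.degrees(np.arctan2(R[1,1],R[0,1])),R[2],o['contact_force'],o['wrist_torque'],o['opening'])
d=grab('scene','s4');e=grab('top','t4')
cv2.imwrite('pics/c4.png',np.hstack([cv2.resize(g['img'][y:y+90,x:x+80],None,fx=5,fy=5,interpolation=2) for g,x,y in((d,210,190),(e,350,180))])[:,:,::-1])
```

```text
12.2 [ 0.6385795  -0.13202824  0.13137934] 62.09246946926319 [-0.00373269 -0.00174471 -0.99999151] [-1.84497402 -4.14587895  5.95783535] [-0.62966964  0.4479607   0.10133099] 0.012482160281734206
```

View pics/c4.png

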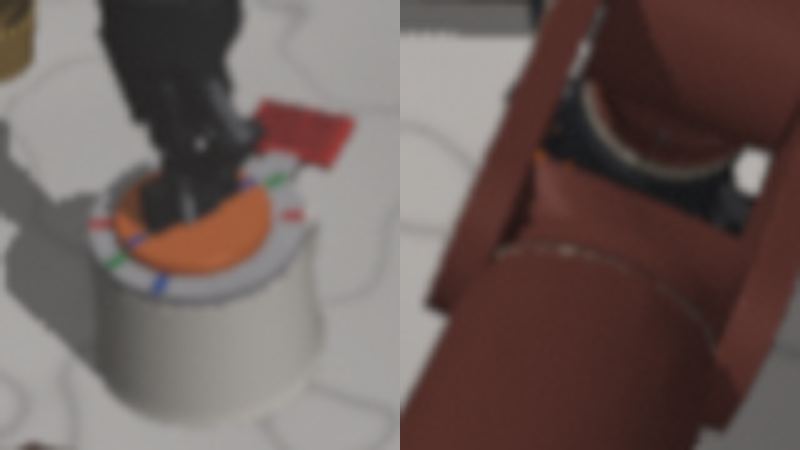

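The cover is seated. Its purple marks at (137,241) and (247,183) line up with the green marks at (116,261) and (277,179), so I'll hand it in.

```bash
python3 -c "
from station import ctrl
print(ctrl.finish_job())"
```

```text
the job is handed in; nothing more can be done
None
```

I pressed the brake pedal to its stop and held it there for more than half a second. The cover is seated in the mouth and turned to the green marks, and I handed the job in with the arm still gripping it there, at about 12 s; no verdict came back.

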